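# Store the distillation fractions in reverse order

### The arm

A 7-joint arm with a two-finger parallel gripper is mounted at the origin on the work surface. World frame = base frame: x ahead of the robot, y to its left, z up, the work surface at z = 0. Lengths are in m, angles in rad, forces in N, time in s.
With the tool pointing down it reaches from about 0.425 to 0.925 m from the base axis. Payload 6.8 kg.
Tool frame: the origin (TCP) lies at the very end of the fingers, on their centre line; the grasp point (between the pads) lies r.grip_depth behind it (r.grip_depth is the distance from the TCP to the grasp point, in m); z points along the fingers, x is the direction in which the jaws open and shut, and the axes are right-handed (so a half turn about z gives the same grasp; the last joint's range is limited). The gripper opens to 85 mm and grips with 20 to 120 N. Pads are 22 mm wide; open, the fingers measure 114 mm over their backs; the gripper's body (76 mm by 85 mm) begins 54 mm behind the grasp point. The pads swing forward as they close: fully open they stand 13 mm farther back than shut.
Start: joints at [-1.272, 0.477, 0.022, 1.555, -0.011, 1.109, -0.083], TCP at [0.267, 0.62, 0.231] pointing down, gripper open.
Joint ranges: [-2.96, 2.96], [-0.34, 2.1], [-1.41, 1.46], [0.24, 2.44], [-1.37, 4.51], [0.17, 1.92], [-2.96, 2.96]. Speed limits (rad/s): [2.39, 2.39, 3.14, 3.14, 3.14, 3.14, 3.14].

### API

Orientations are given as a rotation vector (axis times angle).
In Python, from bench import readout, grab_frame, workorder, r gives the robot as it stands.
- The arm moves only by the shell command python3 -m handwheel 'ROWS' [FORCE]. ROWS is text: rows parted by semicolons, each of 7 numbers parted by spaces: the shift along the tool's x, y, z in mm, then the turn, a rotation vector about the tool's x, y, z in degrees, then the finger opening in mm, from 0 to 85.4. A call has 1 to 12 rows; each row is the pose to reach, as a shift and turn from the pose commanded when the call began, along the tool's axes at that moment; what a row does not reach only later rows make up. A row lasts 1/8 s, in which the tool goes at most 62.5 mm and 10.7 degrees, less where a joint would pass 70% of its speed; a pose out of reach is approached as far as the arm can. A call with a gripper value outside its range is refused whole. The fingers move at their own pace and stop on an object; FORCE is the grip in N (left out, the last holds). Time passes only in rows, so rows that repeat a pose let the fingers close. It gives the time, the measured TCP pose, the force and the opening at its end, in the units of the state.
- readout.get_obs(): the state, without advancing time (a new reading comes with each control period).
- grab_frame(name): name is "scene" or "top"; returns a dict with "pixels" (400x640x3 uint8, red, green, blue), "fx", "fy", "cx", "cy" (pixels), "rvec" (rotation vector, rad) and "tvec" (3), from world to camera coordinates, as OpenCV has them. Camera axes: x right, y down, z forward; pixel columns grow to the right and rows downward; lengths in m; the calibration is good to about 2 mm. A picture is of the moment at which its call begins. There is no depth.
- workorder.hand_in(): hands the job in, once; it reports no verdict.
The state is a dict: "clock": time; "joints": joint angles; "qvel": joint speeds; "tau": joint torques, N m; "tcp_pos": TCP position; "orientation": TCP orientation; "contact_force": force on the tool from outside, world axes, zero at the start; "moment": the same for the moment, N m; "grip_width": finger opening in m.
Only numpy, scipy, OpenCV 4.12 (cv2) and the standard library are available. Lean on these libraries where they do the work, as an engineer would, in place of code of your own. Each camera call takes 0.05 s, during which the arm holds its last target.

### The job

Move the four capped vials from the white receiving tray into the pockets of the wooden storage rack in reverse order, counted from the black bung that each carries at one end: the vial nearest the bung on the tray goes into the pocket farthest from the bung on the rack, and so on, so that the one farthest from the tray's bung ends up next to the rack's bung. Keep the vials upright throughout and set them down rather than dropping them; at the end each stands upright on the floor of its own pocket.

Things in the scene. Friction and masses are not known exactly. Their poses are not given: they have to be found in the camera images.
- vial_red_center (a point): Loose closed amber-glass vial with red screw cap, standing upright: round, 30 mm in diameter up to 58 mm, cap 28 mm wide, 80 mm tall in all, about 50 g. This point is its centre, on the axis 40 mm above the foot; z up along the axis. It starts on the red coaster, within 3 mm of its centre.
- vial_yellow_center (a point): Loose closed amber-glass vial with yellow screw cap, standing upright: round, 30 mm in diameter up to 58 mm, cap 28 mm wide, 80 mm tall in all, about 50 g. This point is its centre, on the axis 40 mm above the foot; z up along the axis. It starts on the yellow coaster, within 3 mm of its centre.
- vial_green_center (a point): Loose closed amber-glass vial with green screw cap, standing upright: round, 30 mm in diameter up to 58 mm, cap 28 mm wide, 80 mm tall in all, about 50 g. This point is its centre, on the axis 40 mm above the foot; z up along the axis. It starts on the green coaster, within 3 mm of its centre.
- vial_blue_center (a point): Loose closed amber-glass vial with blue screw cap, standing upright: round, 30 mm in diameter up to 58 mm, cap 28 mm wide, 80 mm tall in all, about 50 g. This point is its centre, on the axis 40 mm above the foot; z up along the axis. It starts on the blue coaster, within 3 mm of its centre.
- coaster_red: Red flat square coaster, 50 x 50 x 6 mm, fixed on the white tray (board 70 x 310 x 6 mm). Origin: centre of its underside, 6 mm above the table; its top is 12 mm above the table. y along the row, x across. The four coasters form a straight row at 55 mm spacing, colours in any order; they never move, so they record the vials' starting order.
- coaster_yellow: Yellow flat square coaster, 50 x 50 x 6 mm, fixed on the white tray (board 70 x 310 x 6 mm). Origin: centre of its underside, 6 mm above the table; its top is 12 mm above the table. y along the row, x across. The four coasters form a straight row at 55 mm spacing, colours in any order; they never move, so they record the vials' starting order.
- coaster_green: Green flat square coaster, 50 x 50 x 6 mm, fixed on the white tray (board 70 x 310 x 6 mm). Origin: centre of its underside, 6 mm above the table; its top is 12 mm above the table. y along the row, x across. The four coasters form a straight row at 55 mm spacing, colours in any order; they never move, so they record the vials' starting order.
- coaster_blue: Blue flat square coaster, 50 x 50 x 6 mm, fixed on the white tray (board 70 x 310 x 6 mm). Origin: centre of its underside, 6 mm above the table; its top is 12 mm above the table. y along the row, x across. The four coasters form a straight row at 55 mm spacing, colours in any order; they never move, so they record the vials' starting order.
- start_bung: Black rubber bung, 26 mm wide and tall, fixed on one end (either one) of the white tray, in line with the coasters, 52.5 mm from the nearest one's centre. Origin: centre of its underside. The tray's other end has only a flat grey disc.
- storage_rack: Fixed pale wooden rack, 64 x 310 mm. Origin: centre of its underside, on the table; z up, x across, y along it towards its own black bung (26 mm wide, top 32 mm up, at y = +135 mm). Four pockets, 48 x 48 mm inside, at x = 0, y = +82.5, +27.5, -27.5, -82.5 mm; cork floors 6 mm, wall tops 16 mm above the table; walls 8 mm thick, 7 mm between pockets. Empty at the start.

How it is judged:
At the end, for the whole second after the job is handed in: Each vial stands at rest in the pocket that mirrors its start (first from the tray's bung -> last from the rack's bung, and so on), its centre within 12 mm of the pocket's centre along and across the rack, its foot within 6 mm of the pocket floor, upright to 0.15 rad (((horizontal distance between coaster_red and start_bung between 0.025 and 0.08 m and y of vial_red_center in the frame of storage_rack between -0.0945 and -0.0705 m) or (horizontal distance between coaster_red and start_bung between 0.08 and 0.135 m and y of vial_red_center in the frame of storage_rack between -0.0395 and -0.0155 m) or (horizontal distance between coaster_red and start_bung between 0.135 and 0.19 m and y of vial_red_center in the frame of storage_rack between 0.0155 and 0.0395 m) or (horizontal distance between coaster_red and start_bung between 0.19 and 0.245 m and y of vial_red_center in the frame of storage_rack between 0.0705 and 0.0945 m)) and x of vial_red_center in the frame of storage_rack between -0.012 and 0.012 m and z of vial_red_center in the frame of storage_rack between 0.04 and 0.052 m and angle between each of vial_red_center, vial_yellow_center, vial_green_center, vial_blue_center's own z axis and vertical below 0.15 rad and linear speed of each of vial_red, vial_yellow, vial_green, vial_blue below 0.02 m/s and angular speed of each of vial_red, vial_yellow, vial_green, vial_blue below 0.2 rad/s and ((horizontal distance between coaster_yellow and start_bung between 0.025 and 0.08 m and y of vial_yellow_center in the frame of storage_rack between -0.0945 and -0.0705 m) or (horizontal distance between coaster_yellow and start_bung between 0.08 and 0.135 m and y of vial_yellow_center in the frame of storage_rack between -0.0395 and -0.0155 m) or (horizontal distance between coaster_yellow and start_bung between 0.135 and 0.19 m and y of vial_yellow_center in the frame of storage_rack between 0.0155 and 0.0395 m) or (horizontal distance between coaster_yellow and start_bung between 0.19 and 0.245 m and y of vial_yellow_center in the frame of storage_rack between 0.0705 and 0.0945 m)) and x of vial_yellow_center in the frame of storage_rack between -0.012 and 0.012 m and z of vial_yellow_center in the frame of storage_rack between 0.04 and 0.052 m and ((horizontal distance between coaster_green and start_bung between 0.025 and 0.08 m and y of vial_green_center in the frame of storage_rack between -0.0945 and -0.0705 m) or (horizontal distance between coaster_green and start_bung between 0.08 and 0.135 m and y of vial_green_center in the frame of storage_rack between -0.0395 and -0.0155 m) or (horizontal distance between coaster_green and start_bung between 0.135 and 0.19 m and y of vial_green_center in the frame of storage_rack between 0.0155 and 0.0395 m) or (horizontal distance between coaster_green and start_bung between 0.19 and 0.245 m and y of vial_green_center in the frame of storage_rack between 0.0705 and 0.0945 m)) and x of vial_green_center in the frame of storage_rack between -0.012 and 0.012 m and z of vial_green_center in the frame of storage_rack between 0.04 and 0.052 m and ((horizontal distance between coaster_blue and start_bung between 0.025 and 0.08 m and y of vial_blue_center in the frame of storage_rack between -0.0945 and -0.0705 m) or (horizontal distance between coaster_blue and start_bung between 0.08 and 0.135 m and y of vial_blue_center in the frame of storage_rack between -0.0395 and -0.0155 m) or (horizontal distance between coaster_blue and start_bung between 0.135 and 0.19 m and y of vial_blue_center in the frame of storage_rack between 0.0155 and 0.0395 m) or (horizontal distance between coaster_blue and start_bung between 0.19 and 0.245 m and y of vial_blue_center in the frame of storage_rack between 0.0705 and 0.0945 m)) and x of vial_blue_center in the frame of storage_rack between -0.012 and 0.012 m and z of vial_blue_center in the frame of storage_rack between 0.04 and 0.052 m); the robot touches nothing.
It fails at once if a vial is tipped over (leans more than about 35 degrees) (angle between any of vial_red_center, vial_yellow_center, vial_green_center, vial_blue_center's own z axis and vertical above 0.6 rad).
It fails at once if a vial is dropped (moves faster than 0.7 m/s, about 25 mm of free fall, out of the fingers) ((linear speed of vial_red above 0.7 m/s and contact force between vial_red and the fingers below 0.05 N) or (linear speed of vial_yellow above 0.7 m/s and contact force between vial_yellow and the fingers below 0.05 N) or (linear speed of vial_green above 0.7 m/s and contact force between vial_green and the fingers below 0.05 N) or (linear speed of vial_blue above 0.7 m/s and contact force between vial_blue and the fingers below 0.05 N)).
It also fails if it takes over 106 s, if anything falls off the work surface, if the arm or the gripper's body presses on something with over 40 N, if the wrist force passes 120 N, or if a joint passes its speed limit or range.

## Working session

There is one attempt and no reset: what is moved stays moved. The work goes in short steps, Python scripts to look and compute and a shell command to move; the robot and the scene stay as the last step left them, time stands still between calls to the robot, and variables do not carry over. Pictures are saved under pics/ and viewed, and the job is handed in when it is done.

```bash
ls; mkdir -p pics; cat > h.py <<'E'
from bench import readout, grab_frame, workorder, r
import numpy as np, cv2
def cam(n):
    f=grab_frame(n); K=np.array([[f["fx"],0,f["cx"]],[0,f["fy"],f["cy"]],[0,0,1.]])
    R=cv2.Rodrigues(np.array(f["rvec"],float))[0]; t=np.array(f["tvec"],float).reshape(3)
    return f["pixels"],K,R,t
def ray(uv,z,K,R,t):
    d=R.T@np.linalg.inv(K)@np.array([uv[0],uv[1],1.]); c=-R.T@t
    return c+d*(z-c[2])/d[2]
def proj(p,K,R,t):
    q=K@(R@np.array(p)+t); return q[:2]/q[2]
E
python3 - <<'E'
from h import *
print(readout.get_obs(), r.grip_depth)
for n in("top","scene"):
    p,K,R,t=cam(n); cv2.imwrite(f"pics/{n}0.png",p[:,:,::-1]); print(n,K.tolist(),-R.T@t,R[2])
E
```

```text
pics
{'clock': 0.0, 'joints': array([-1.27211109,  0.47780518,  0.02233708,  1.55642553, -0.01151349,
        1.10931104, -0.08308422]), 'qvel': array([-0.00047565,  0.00069629, -0.00018702,  0.00282415,  0.00124761,
       -0.00101199,  0.00052076]), 'tau': array([ 1.19664503e-03, -5.96454120e+01,  1.60864245e+00, -2.81201506e+01,
        1.26033343e-02,  9.27218614e-03, -3.99417024e-05]), 'tcp_pos': array([0.26684671, 0.61937924, 0.23033321]), 'orientation': array([ 2.62341711e+00,  1.72637370e+00, -2.27796375e-03]), 'contact_force': array([0.54229301, 0.24239631, 0.89869588]), 'moment': array([0.06548882, 0.07884951, 0.01592364]), 'grip_width': 0.08531618759799928} 0.0187
top [[431.18624253149886, 0.0, 322.10950173398084], [0.0, 431.18624253149886, 198.59448421224113], [0.0, 0.0, 1.0]] [ 0.46369682 -0.01687791  1.07341843] [ 7.11567791e-02 -5.58526873e-04 -9.97464987e-01]
scene [[430.72276243389024, 0.0, 318.6779326077677], [0.0, 430.72276243389024, 201.89951233843584], [0.0, 0.0, 1.0]] [0.96454231 0.10792088 0.7719783 ] [-0.52121211 -0.15058776 -0.84003646]
```

View pics/top0.png

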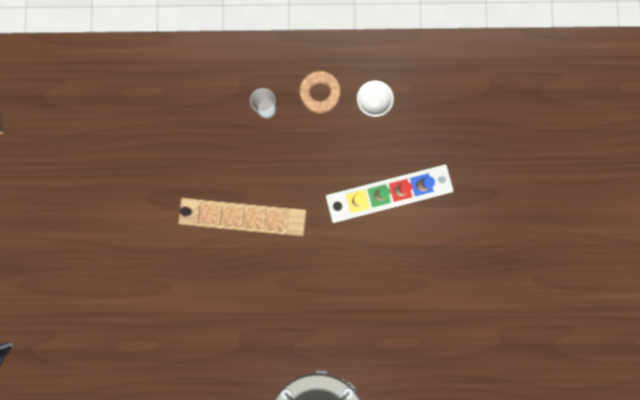

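View pics/scene0.png

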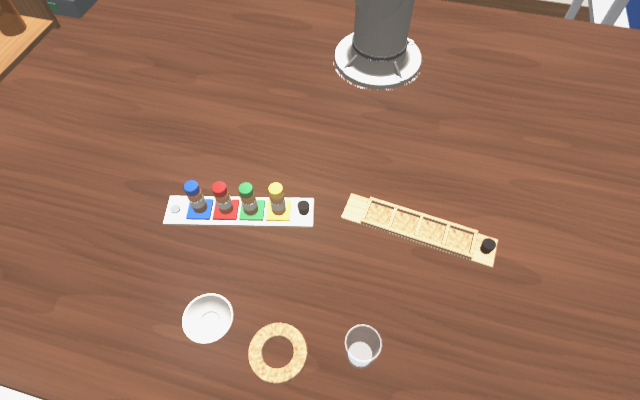

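```bash
python3 - <<'E'
from h import *
for n,(x0,y0,x1,y1) in {"top":(170,155,470,245),"scene":(155,170,505,275)}.items():
    p,K,R,t=cam(n)
    np.savez(f"{n}.npz",p=p,K=K,R=R,t=t)
    c=p[y0:y1,x0:x1]
    s=2 if n=="scene" else 2.6
    cv2.imwrite(f"pics/{n}_z.png",cv2.resize(c,None,fx=s,fy=s,interpolation=cv2.INTER_CUBIC)[:,:,::-1])
    for (u,v) in [(340,215),(360,190),(337,206),(290,231),(210,212),(200,235)] if n=="top" else [(180,215),(355,210),(380,215),(330,210),(303,208)]:
        print(n,u,v,p[v,u],cv2.cvtColor(p[v:v+1,u:u+1],cv2.COLOR_RGB2HSV)[0,0])
E
```

```text
top 340 215 [248 249 245] [ 38   4 249]
top 360 190 [244 237 187] [ 26  60 244]
top 337 206 [75 70 63] [18 41 75]
top 290 231 [219 187 143] [ 17  88 219]
top 210 212 [229 185 139] [ 15 100 229]
top 200 235 [120  83  61] [ 11 125 120]
scene 180 215 [247 247 247] [  0   0 247]
scene 355 210 [247 244 218] [ 27  30 247]
scene 380 215 [244 218 171] [ 19  76 244]
scene 330 210 [159 113  89] [ 10 112 159]
scene 303 208 [105  97  90] [ 14  36 105]
```

View pics/top_z.png

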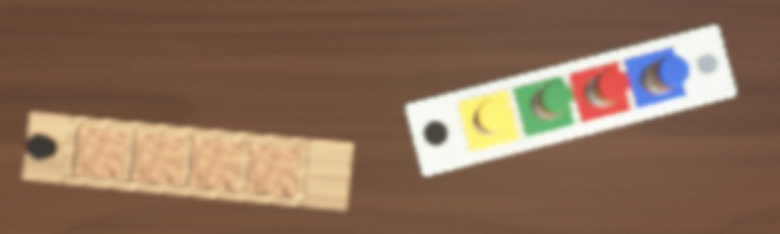

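View pics/scene_z.png

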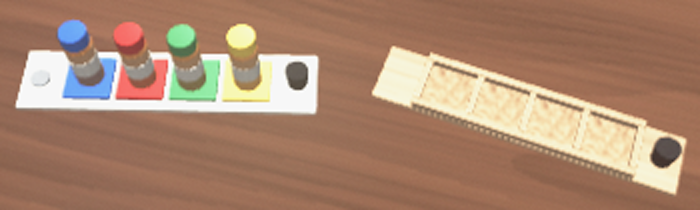

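```bash
cat > m.py <<'E'
from h import *
for n in("top","scene"):
    d=np.load(f"{n}.npz"); p,K,R,t=d["p"],d["K"],d["R"],d["t"]
    # rectify the table at z=6mm to 1 mm/px : x 0.3..0.7, y -0.4..0.4
    pts=np.float32([proj((x,y,0.006),K,R,t) for x,y in [(0.3,.4),(0.3,-.4),(.8,-.4),(.8,.4)]])
    H=cv2.getPerspectiveTransform(pts,np.float32([(0,500),(800,500),(800,0),(0,0)]))
    w=cv2.warpPerspective(p,H,(800,501),flags=cv2.INTER_CUBIC)
    cv2.imwrite(f"pics/{n}_r.png",w[:,:,::-1])
    hsv=cv2.cvtColor(w,cv2.COLOR_RGB2HSV)
    m=((w.min(2)>118)|(hsv[...,2]>185)|((hsv[...,1]>150)&(hsv[...,2]>120))).astype(np.uint8)*255
    m=cv2.morphologyEx(m,cv2.MORPH_CLOSE,np.ones((25,25)))
    m=cv2.morphologyEx(m,cv2.MORPH_OPEN,np.ones((15,15)))
    for c in cv2.findContours(m,cv2.RETR_EXTERNAL,cv2.CHAIN_APPROX_NONE)[0]:
        if cv2.contourArea(c)<10000: continue
        (cx,cy),sz,a=cv2.minAreaRect(c)
        b=cv2.boxPoints(((cx,cy),sz,a))
        print(n,"rect centre",[round(.8-cy/1000,4),round(.4-cx/1000,4)],"size",np.round(sz,1),"ang",round(a,2), "area",cv2.contourArea(c))
    # bungs
    k=(w.max(2)<100).astype(np.uint8)*255
    for c in cv2.findContours(k,cv2.RETR_EXTERNAL,cv2.CHAIN_APPROX_NONE)[0]:
        A=cv2.contourArea(c)
        if 150<A<3000:
            x,y,ww,hh=cv2.boundingRect(c); print("  dark",[.8-(y+hh/2)/1000,.4-(x+ww/2)/1000],ww,hh,A)
E
python3 m.py
```

```text
top rect centre [0.4971, 0.1816] size [309.4  65.4] ang 6.05 area 19343.5
top rect centre [0.5516, -0.1842] size [ 74.8 314.5] ang 76.11 area 22852.0
  dark [0.512, 0.3225] 29 20 389.0
  dark [0.521, -0.05449999999999999] 17 18 217.0
  dark [0.6755, 0.25150000000000006] 59 13 281.5
  dark [0.6795, 0.3405] 105 11 484.0
  dark [0.7260000000000001, 0.21650000000000003] 89 8 340.0
scene rect centre [0.4938, 0.1819] size [313.1  74.8] ang 5.94 area 21646.5
scene rect centre [0.534, -0.1889] size [114.9 313.1] ang 76.71 area 28513.0
  dark [0.502, 0.32] 26 34 591.0
  dark [0.5130000000000001, -0.055999999999999994] 20 28 181.0
  dark [0.785, 0.34500000000000003] 110 30 1587.5
```

View pics/top_r.png

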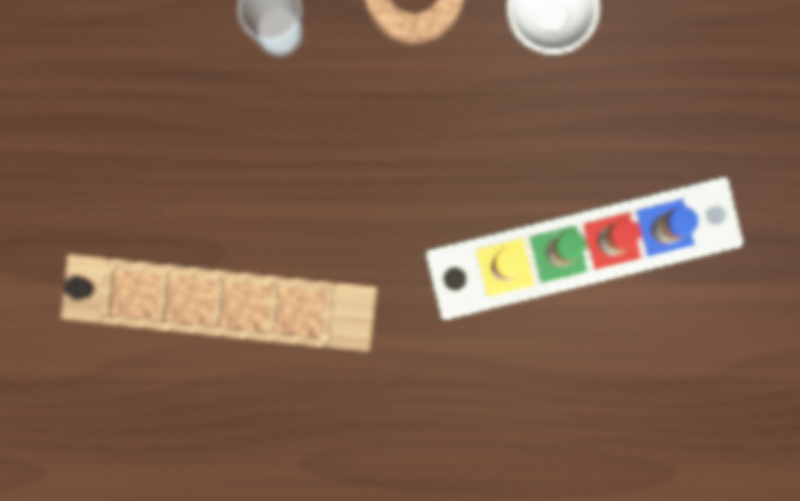

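View pics/scene_r.png

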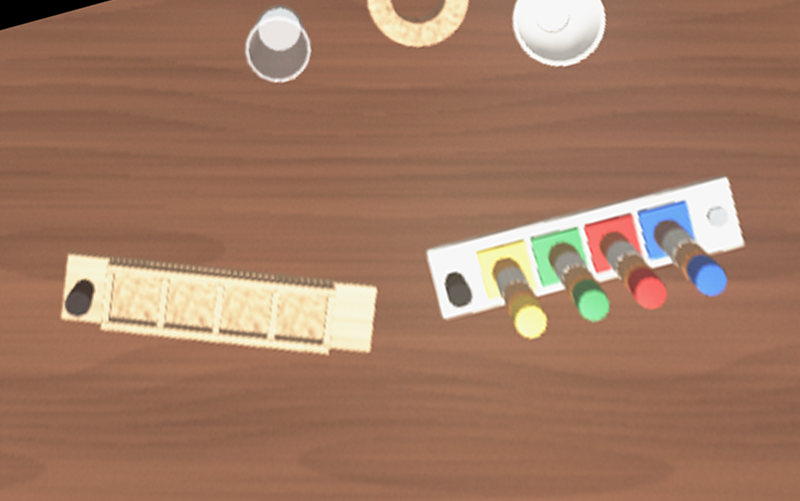

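```bash
cat > caps.py <<'E'
from h import *
import sys
def caps(p,K,R,t,z=0.092,lo=110,box=(0.3,.8,-.4,.4)):
    a,b,c,e=box
    pts=np.float32([proj((x,y,z),K,R,t) for x,y in [(a,e),(a,c),(b,c),(b,e)]])
    H=cv2.getPerspectiveTransform(pts,np.float32([(0,500),(800,500),(800,0),(0,0)]))
    w=cv2.warpPerspective(p,H,(800,501),flags=cv2.INTER_CUBIC)
    return w
if __name__=="__main__":
  u=np.array([np.cos(np.radians(76.11)),-np.sin(np.radians(76.11))]) # toward grey disc: x up, y neg
  for i,n in enumerate("yellow green red blue".split()):
    print(n,"coaster est",np.round(np.array([.5516,-.1842])+u*(-82.5+55*i)/1000,4))
  for n in("top","scene"):
    d=np.load(f"{n}.npz"); w=caps(d["p"],d["K"],d["R"],d["t"])
    cv2.imwrite(f"pics/{n}_c.png",w[100:400,350:800,::-1])
    g=cv2.GaussianBlur(w,(0,0),2)
    hsv=cv2.cvtColor(w,cv2.COLOR_RGB2HSV); 
    for nm,(h0,h1) in dict(yellow=(24,34),green=(45,85),blue=(105,125),red=(-6,6)).items():
        h=hsv[...,0].astype(int); h=np.where(h>170,h-180,h)
        m=((h>=h0)&(h<=h1)&(hsv[...,1]>110)&(hsv[...,2]>90)).astype(np.uint8)*255
        m[:,:350]=0
        for c in cv2.findContours(m,cv2.RETR_EXTERNAL,cv2.CHAIN_APPROX_NONE)[0]:
            if cv2.contourArea(c)<300: continue
            (x,y),rr=cv2.minEnclosingCircle(c); bx=cv2.boundingRect(c)
            print(n,nm,"circ",[round(.8-y/1000,4),round(.4-x/1000,4)],round(rr,1),"x",.8-(bx[1]+bx[3])/1000,.8-bx[1]/1000,"y",.4-(bx[0]+bx[2])/1000,.4-bx[0]/1000)
E
python3 caps.py
```

```text
yellow coaster est [ 0.5318 -0.1041]
green coaster est [ 0.545  -0.1575]
red coaster est [ 0.5582 -0.2109]
blue coaster est [ 0.5714 -0.2643]
top yellow circ [0.5277, -0.0978] 27.5 x 0.5030000000000001 0.551 y -0.122 -0.07399999999999995
top green circ [0.539, -0.1465] 25.1 x 0.5170000000000001 0.556 y -0.16899999999999993 -0.125
top green circ [0.5487, -0.1593] 12.1 x 0.537 0.56 y -0.16799999999999993 -0.14800000000000002
top blue circ [0.5639, -0.2463] 28.9 x 0.539 0.5880000000000001 y -0.274 -0.22099999999999997
top red circ [0.5518, -0.1961] 28.5 x 0.526 0.5760000000000001 y -0.22199999999999998 -0.17199999999999993
scene blue circ [0.5751, -0.2611] 18.4 x 0.556 0.5910000000000001 y -0.278 -0.244
scene blue circ [0.6149, -0.2244] 28.7 x 0.5890000000000001 0.639 y -0.248 -0.19999999999999996
scene red circ [0.5625, -0.207] 20.2 x 0.543 0.5810000000000001 y -0.22599999999999998 -0.18999999999999995
scene red circ [0.603, -0.177] 29.2 x 0.5770000000000001 0.6280000000000001 y -0.20099999999999996 -0.15200000000000002
```

```bash
python3 -c "
import cv2,numpy as np
a=cv2.imread('pics/top_c.png');b=cv2.imread('pics/scene_c.png')
cv2.imwrite('pics/c2.png',np.vstack([a,b]))"
```

```text
(no output)
```

View pics/c2.png

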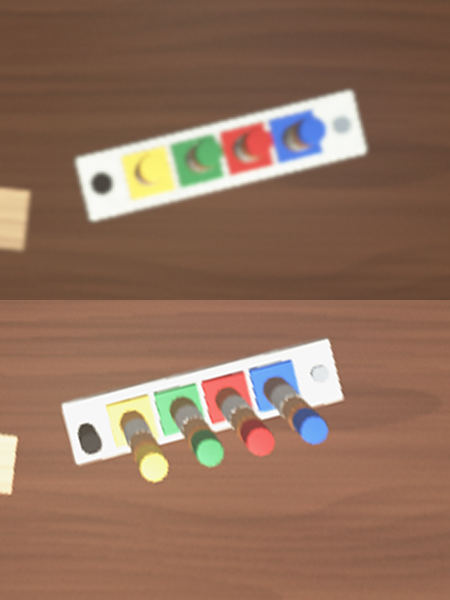

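```bash
cat > go.py <<'E'
from h import *; import sys
from scipy.spatial.transform import Rotation as Q
T=dict(yellow=(.5318,-.1041),green=(.545,-.1575),red=(.5582,-.2109),blue=(.5714,-.2643))
P=dict(yellow=(.4883,.1000),green=(.4941,.1547),red=(.4999,.2093),blue=(.5057,.2640))
def delta(xy,z,yaw):
    o=readout.get_obs(); q=Q.from_rotvec(o["orientation"])
    d=q.inv().apply(np.array([*xy,z])-o["tcp_pos"])*1000
    y=np.radians(yaw); g=Q.from_matrix(np.column_stack([[np.cos(y),np.sin(y),0],[np.sin(y),-np.cos(y),0],[0,0,-1]]))
    print("t",round(o["clock"],2),"pos",np.round(o["tcp_pos"],4),"grip",round(o["grip_width"],4),"F",np.round(o["contact_force"],1),"| shift mm",np.round(d,1),"turn deg",np.round((q.inv()*g).as_rotvec(degrees=True),1))
if __name__=="__main__":
    w,n,z=sys.argv[1:4]
    delta((T if w=="T" else P)[n],float(z),13.9 if w=="T" else -6.05)
E
python3 go.py T yellow .15
```

```text
t 0.2 pos [0.2669 0.6196 0.2307] grip 0.0854 F [-0.4 -0.4 -0.1] | shift mm [-559.8  529.6   81.4] turn deg [ 0.   0.1 52.8]
```

```bash
python3 -m handwheel '-20 20 0 0 0 4 85;-60 58 0 0 0 8 85;-100 96 0 0 0 13 85;-140 134 0 0 0 18 85;-180 172 0 0 0 22 85;-220 210 0 0 0 27 85;-260 248 0 0 0 32 85;-300 286 0 0 0 36 85;-340 324 0 0 0 41 85;-380 362 0 0 0 45 85;-410 390 0 0 0 49 85;-430 408 0 0 0 53 85' 30; python3 go.py T yellow .15
```

```text
clock: 1.7
tcp_pos: [0.472, 0.0616, 0.2314]
orientation: [-3.12, -0.367, -0.0]
contact_force: [0.2, 0.8, 0.1]
grip_width: 0.0849
t 1.7 pos [0.472  0.0616 0.2314] grip 0.0849 F [0.2 0.8 0.1] | shift mm [ 19.7 175.1  81.4] turn deg [ 0.  -0.  -0.5]
```

```bash
python3 -m handwheel '4 30 15 0 0 0 85;8 70 35 0 0 0 85;12 110 55 0 0 0 85;16 150 75 0 0 0 85;20 175 81 0 0 0 85;20 175 81 0 0 0 85;20 175 81 0 0 0 85' 30; python3 go.py T yellow .036; python3 - <<'E'
from h import *
for n in("top","scene"):
    p,K,R,t=cam(n); cv2.imwrite(f"pics/{n}1.png",p[:,:,::-1])
E
```

```text
clock: 2.58
tcp_pos: [0.5324, -0.1004, 0.1502]
orientation: [-3.118, -0.376, 0.001]
contact_force: [0.4, 0.7, -0.3]
grip_width: 0.0848
t 2.58 pos [ 0.5324 -0.1004  0.1502] grip 0.0848 F [ 0.4  0.7 -0.3] | shift mm [ -1.5   3.6 114.2] turn deg [-0.1  0.  -0.2]
```

View pics/scene1.png

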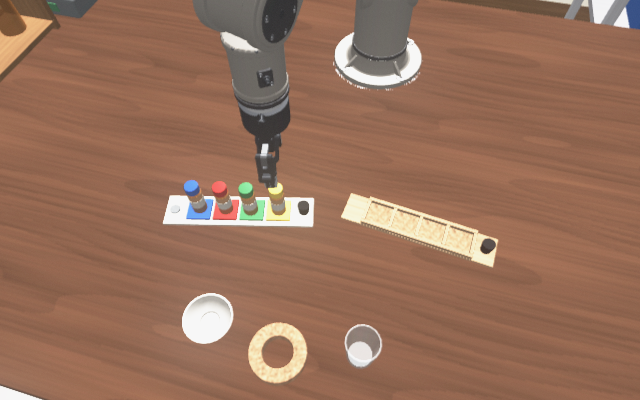

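Scene1 shows the open gripper (fingers at about 267,180) right above the yellow vial (cap at 275,188), and all the vials upright.

```bash
python3 -m handwheel '0 1 20 0 0 0 85;0 1 50 0 0 0 85;0 1 80 0 0 0 85;0 1 90 0 0 0 85;0 1 90 0 0 0 85;0 1 90 0 0 0 85' 30; python3 go.py T yellow .036
```

```text
clock: 3.42
tcp_pos: [0.5336, -0.1026, 0.0614]
orientation: [3.119, 0.375, 0.003]
contact_force: [-0.2, -0.7, -0.2]
grip_width: 0.0851
t 3.42 pos [ 0.5336 -0.1026  0.0614] grip 0.0851 F [-0.2 -0.7 -0.2] | shift mm [-2.1  1.  25.4] turn deg [ 0.  -0.1 -0.2]
```

```bash
python3 -m handwheel '-1 1 12 0 0 0 85;-2 1 25 0 0 0 85;-2 1 25 0 0 0 85;-2 1 25 0 0 0 60;-2 1 25 0 0 0 40;-2 1 25 0 0 0 25;-2 1 25 0 0 0 25;-2 1 25 0 0 0 25;-2 1 25 0 0 0 25;-2 1 25 0 0 0 25' 30; python3 go.py P yellow .03;python3 - <<'E'
from h import *
for n in("top","scene"):
    p,K,R,t=cam(n); cv2.imwrite(f"pics/{n}2.png",cv2.resize(p[150:250,150:350],None,fx=3,fy=3)[:,:,::-1])
E
```

```text
clock: 4.68
tcp_pos: [0.5313, -0.1041, 0.0356]
orientation: [-3.119, -0.374, -0.001]
contact_force: [-0.1, 0.3, 6.1]
grip_width: 0.0293
t 4.67 pos [ 0.5313 -0.1041  0.0356] grip 0.0293 F [-0.1  0.3  6.1] | shift mm [   6.5 -208.5    5.6] turn deg [-0.  -0.  19.7]
```

View pics/scene2.png

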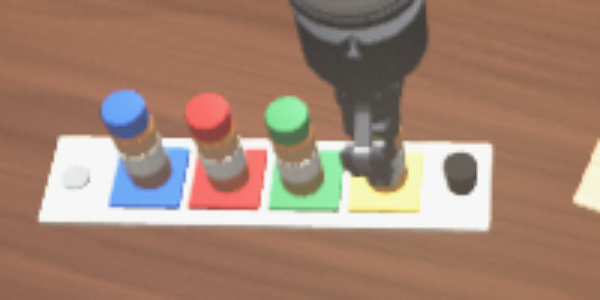

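Yellow is in the fingers: opening 29.3 mm against a 30 mm body, and the vial (about 385,170 in the crop) is upright. Lifting.

```bash
python3 -m handwheel '0 0 -10 0 0 0 25;0 0 -30 0 0 0 25;0 0 -60 0 0 0 25;0 0 -90 0 0 0 25;0 0 -110 0 0 0 25;0 0 -115 0 0 0 25;1 -15 -115 0 0 2 25;2 -40 -115 0 0 4 25;3 -70 -115 0 0 6 25;3 -105 -115 0 0 9 25;4 -140 -115 0 0 13 25;5 -175 -115 0 0 17 25' 30
python3 -m handwheel '0 -20 0 0 0 1 25;0 -30 0 0 0 3 25;0 -33 0 0 0 3 25;0 -33 0 0 0 3 25' 30; python3 go.py P yellow .03;python3 - <<'E'
from h import *
for n in("top","scene"):
    p,K,R,t=cam(n); cv2.imwrite(f"pics/{n}3.png",p[:,:,::-1])
E
```

```text
clock: 6.28
tcp_pos: [0.4934, 0.068, 0.1496]
orientation: [3.14, -0.094, -0.002]
contact_force: [0.1, 0.5, -0.5]
grip_width: 0.0293
clock: 6.78
tcp_pos: [0.496, 0.0997, 0.1499]
orientation: [3.136, -0.172, -0.001]
contact_force: [0.1, 0.2, -1.1]
grip_width: 0.0291
t 6.78 pos [0.496  0.0997 0.1499] grip 0.0291 F [ 0.1  0.2 -1.1] | shift mm [ -7.6   0.4 119.9] turn deg [ 0.   0.  -0.2]
```

View pics/scene3.png

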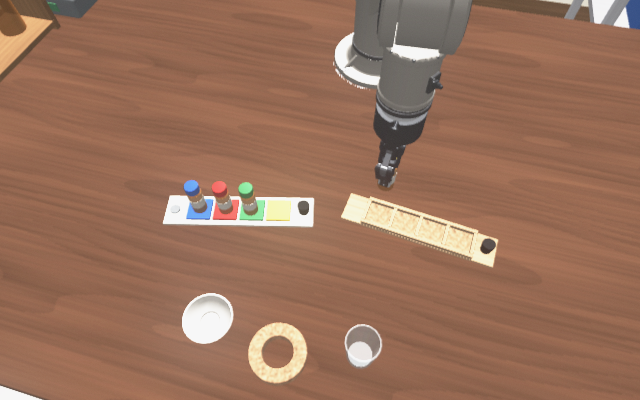

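Scene3: the vial, held at (388,180), is above the first pocket (378,215); the yellow coaster (279,210) is empty. Lowering.

```bash
python3 -m handwheel '-4 0 15 0 0 0 25;-7 0 40 0 0 0 25;-7 0 70 0 0 0 25;-7 0 95 0 0 0 25;-7 0 108 0 0 0 25;-7 0 112 0 0 0 25;-7 0 112 0 0 0 25' 30;  python3 go.py P yellow .03
```

```text
clock: 7.75
tcp_pos: [0.4896, 0.1007, 0.0385]
orientation: [-3.137, 0.173, -0.001]
contact_force: [-0.1, 0.1, -0.6]
grip_width: 0.0292
t 7.75 pos [0.4896 0.1007 0.0385] grip 0.0292 F [-0.1  0.1 -0.6] | shift mm [-1.3  0.8  8.5] turn deg [-0.  -0.  -0.3]
```

```bash
python3 -m handwheel '-1 1 4 0 0 0 25;-1 1 7 0 0 0 25;-1 1 8 0 0 0 25;-1 1 8 0 0 0 25;-1 1 9 0 0 0 25;-1 1 9 0 0 0 25' 30;  python3 go.py P yellow .03;python3 - <<'E'
from h import *
for n in("top","scene"):
    p,K,R,t=cam(n); cv2.imwrite(f"pics/{n}4.png",cv2.resize(p[150:270,320:520],None,fx=3,fy=3)[:,:,::-1])
E
```

```text
clock: 8.5
tcp_pos: [0.4885, 0.1, 0.0296]
orientation: [-3.136, 0.173, -0.0]
contact_force: [-0.9, 0.3, 4.7]
grip_width: 0.0292
t 8.5 pos [0.4885 0.1    0.0296] grip 0.0292 F [-0.9  0.3  4.7] | shift mm [-0.2  0.  -0.4] turn deg [-0.  -0.  -0.3]
```

View pics/scene4.png

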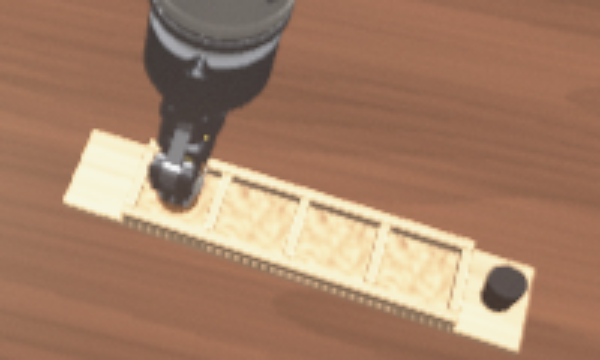

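The vial foot at (180,195) stands within the first pocket, and the wrist feels 4.7 N upward, so it is on the floor. Release and lift.

```bash
python3 -m handwheel '0 0 0 0 0 0 33;0 0 0 0 0 0 38;0 0 0 0 0 0 50;0 0 0 0 0 0 60;0 0 0 0 0 0 70;0 0 0 0 0 0 70;0 0 -20 0 0 0 70;0 0 -50 0 0 0 75;0 0 -80 0 0 0 85;0 0 -110 0 0 0 85;0 0 -120 0 0 0 85;0 0 -120 0 0 0 85' 30;  python3 go.py T green .15;python3 - <<'E'
from h import *
for n in("top","scene"):
    p,K,R,t=cam(n); cv2.imwrite(f"pics/{n}5.png",cv2.resize(p[150:270,320:520] if n=="scene" else p[150:270,150:350],None,fx=3,fy=3)[:,:,::-1])
E
```

```text
clock: 10.1
tcp_pos: [0.4884, 0.1002, 0.1494]
orientation: [-3.136, 0.172, -0.001]
contact_force: [0.2, -0.6, -0.6]
grip_width: 0.0851
t 10.1 pos [0.4884 0.1002 0.1494] grip 0.0851 F [ 0.2 -0.6 -0.6] | shift mm [ 84.5 249.9  -0.8] turn deg [ -0.   -0.  -20.2]
```

View pics/scene5.png

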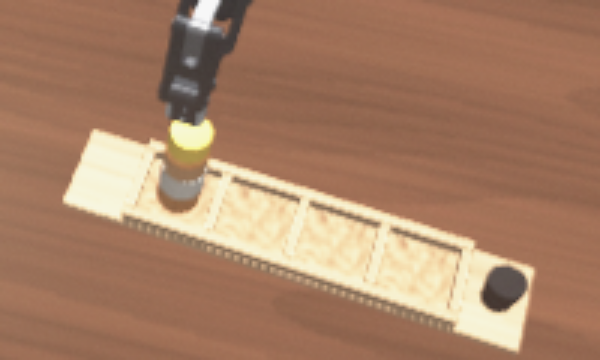

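Yellow stands upright in the pocket farthest from the rack bung (foot at about 180,200 in the crop). Next: green.

```bash
python3 -m handwheel '5 15 0 0 0 -1 85;15 45 0 0 0 -3 85;27 80 0 0 0 -6 85;41 120 0 0 0 -9 85;55 160 0 0 0 -13 85;68 200 0 0 0 -16 85;80 235 0 0 0 -19 85;85 250 0 0 0 -20 85;85 250 0 0 0 -20 85;85 250 0 0 0 -20 85' 30; python3 go.py T green .036
```

```text
clock: 11.45
tcp_pos: [0.5448, -0.1567, 0.1483]
orientation: [-3.118, -0.375, 0.003]
contact_force: [-0.4, 0.1, 0.2]
grip_width: 0.0854
t 11.45 pos [ 0.5448 -0.1567  0.1483] grip 0.0854 F [-0.4  0.1  0.2] | shift mm [  0.2   0.9 112.3] turn deg [-0.1  0.1 -0.2]
```

```bash
python3 -m handwheel '0 1 20 0 0 0 85;0 1 50 0 0 0 85;0 1 80 0 0 0 85;0 1 105 0 0 0 85;0 1 112 0 0 0 85;0 1 112 0 0 0 85;0 1 112 0 0 0 85' 30; python3 go.py T green .036
```

```text
clock: 12.32
tcp_pos: [0.5463, -0.1588, 0.0383]
orientation: [3.119, 0.375, 0.003]
contact_force: [-0.1, 0.0, -0.8]
grip_width: 0.0848
t 12.32 pos [ 0.5463 -0.1588  0.0383] grip 0.0848 F [-0.1  0.  -0.8] | shift mm [-1.  -1.6  2.3] turn deg [ 0.  -0.1 -0.2]
```

```bash
python3 -m handwheel '-1 -1 1 0 0 0 85;-1 -1 1 0 0 0 60;-1 -1 1 0 0 0 40;-1 -1 1 0 0 0 25;-1 -1 1 0 0 0 25;-1 -1 1 0 0 0 25;-1 -1 1 0 0 0 25;-1 -1 1 0 0 0 25' 30; python3 go.py P green .03;python3 - <<'E'
from h import *
for n in("top","scene"):
    p,K,R,t=cam(n); cv2.imwrite(f"pics/{n}6.png",cv2.resize(p[150:250,150:350],None,fx=3,fy=3)[:,:,::-1])
E
```

```text
clock: 13.32
tcp_pos: [0.5445, -0.1582, 0.0365]
orientation: [3.119, 0.374, 0.001]
contact_force: [-0.2, -0.5, 5.1]
grip_width: 0.0293
t 13.32 pos [ 0.5445 -0.1582  0.0365] grip 0.0293 F [-0.2 -0.5  5.1] | shift mm [  25.  -316.     6.5] turn deg [ 0.  -0.  19.7]
```

View pics/scene6.png

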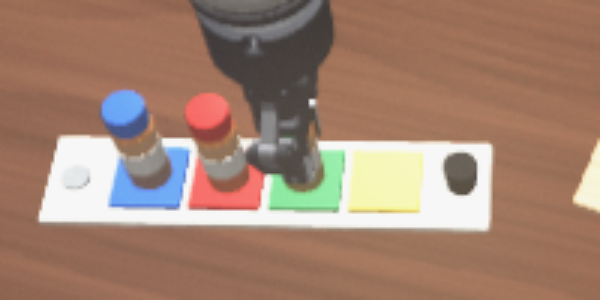

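Green is gripped (29.3 mm) and upright on its coaster at about (305,170); its neighbours are untouched.

```bash
python3 -m handwheel '0 0 -10 0 0 0 25;0 0 -30 0 0 0 25;0 0 -60 0 0 0 25;0 0 -90 0 0 0 25;0 0 -115 0 0 0 25;0 0 -120 0 0 0 25;1 -15 -120 0 0 2 25;3 -40 -120 0 0 4 25;6 -75 -120 0 0 6 25;9 -115 -120 0 0 9 25;12 -155 -120 0 0 12 25;15 -195 -120 0 0 14 25' 30
python3 go.py P green .15
```

```text
clock: 14.92
tcp_pos: [0.5119, 0.036, 0.1559]
orientation: [3.141, -0.011, -0.001]
contact_force: [1.0, -0.2, -0.8]
grip_width: 0.0292
t 14.93 pos [0.5119 0.036  0.1559] grip 0.0292 F [ 1.  -0.2 -0.8] | shift mm [ -18.6 -118.6    5.9] turn deg [0.  0.1 5.7]
```

```bash
python3 -m handwheel '-6 -40 0 0 0 2 25;-12 -75 0 0 0 4 25;-17 -100 0 0 0 5 25;-18 -113 0 0 0 5 25;-18 -113 0 0 0 5 25;-18 -113 0 0 0 5 25' 30; python3 go.py P green .03
```

```text
clock: 15.68
tcp_pos: [0.4955, 0.1465, 0.1563]
orientation: [3.137, -0.148, -0.0]
contact_force: [0.5, 0.5, -0.4]
grip_width: 0.0293
t 15.68 pos [0.4955 0.1465 0.1563] grip 0.0293 F [ 0.5  0.5 -0.4] | shift mm [ -2.2  -8.1 126.2] turn deg [0.  0.  0.6]
```

```bash
python3 -m handwheel '-2 -4 10 0 0 0.6 25;-2 -8 30 0 0 0.6 25;-2 -8 60 0 0 0.6 25;-2 -8 90 0 0 0.6 25;-2 -8 110 0 0 0.6 25;-2 -8 118 0 0 0.6 25;-2 -8 118 0 0 0.6 25' 30; python3 go.py P green .03
```

```text
clock: 16.55
tcp_pos: [0.494, 0.1557, 0.0379]
orientation: [3.137, -0.163, -0.001]
contact_force: [0.4, 0.1, -0.0]
grip_width: 0.0297
t 16.55 pos [0.494  0.1557 0.0379] grip 0.0297 F [ 0.4  0.1 -0. ] | shift mm [0.2 0.9 7.9] turn deg [0.  0.  0.1]
```

```bash
python3 -m handwheel '0 1 4 0 0 0 25;0 1 6 0 0 0 25;0 1 7 0 0 0 25;0 1 8 0 0 0 25;0 1 8 0 0 0 25;0 1 8 0 0 0 25' 30; python3 go.py P green .03
```

```text
clock: 17.3
tcp_pos: [0.4942, 0.1552, 0.0305]
orientation: [-3.137, 0.162, -0.0]
contact_force: [-0.3, -0.6, 3.6]
grip_width: 0.0293
t 17.3 pos [0.4942 0.1552 0.0305] grip 0.0293 F [-0.3 -0.6  3.6] | shift mm [0.  0.5 0.5] turn deg [-0.  -0.   0.1]
```

Contact of 3.6 N at the expected height, so green is on the pocket floor.

```bash
python3 -m handwheel '0 0 0 0 0 0 33;0 0 0 0 0 0 38;0 0 0 0 0 0 50;0 0 0 0 0 0 60;0 0 0 0 0 0 70;0 0 0 0 0 0 70;0 0 -20 0 0 0 70;0 0 -50 0 0 0 75;0 0 -80 0 0 0 85;0 0 -110 0 0 0 85;0 0 -120 0 0 0 85;0 0 -120 0 0 0 85' 30;  python3 go.py T red .15;python3 - <<'E'
from h import *
for n in("top","scene"):
    p,K,R,t=cam(n); cv2.imwrite(f"pics/{n}7.png",cv2.resize(p[150:270,320:520] if n=="scene" else p[150:270,150:350],None,fx=3,fy=3)[:,:,::-1])
E
```

```text
clock: 18.8
tcp_pos: [0.4941, 0.1554, 0.1504]
orientation: [-3.137, 0.161, -0.001]
contact_force: [-0.6, 0.3, -0.2]
grip_width: 0.0849
t 18.8 pos [0.4941 0.1554 0.1504] grip 0.0849 F [-0.6  0.3 -0.2] | shift mm [1.014e+02 3.577e+02 2.000e-01] turn deg [ -0.   -0.  -19.8]
```

View pics/scene7.png

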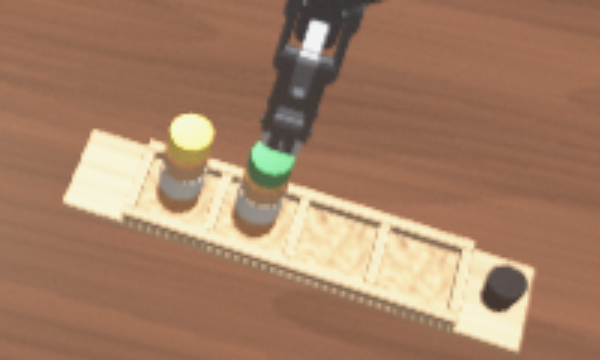

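Yellow (foot 180,200) and green (foot 257,225) both stand upright and centred in the two pockets farthest from the bung. Now red.

```bash
python3 -m handwheel '5 15 0 0 0 -1 85;14 50 0 0 0 -3 85;26 90 0 0 0 -5 85;38 133 0 0 0 -8 85;50 176 0 0 0 -11 85;62 219 0 0 0 -14 85;74 262 0 0 0 -16 85;86 305 0 0 0 -18 85;97 343 0 0 0 -20 85;101 357 0 0 0 -20 85;101 357 0 0 0 -20 85;101 357 0 0 0 -20 85' 30; python3 go.py T red .036
```

```text
clock: 20.4
tcp_pos: [0.5576, -0.2083, 0.1496]
orientation: [-3.116, -0.388, 0.002]
contact_force: [-0.6, 0.7, 0.3]
grip_width: 0.0853
t 20.4 pos [ 0.5576 -0.2083  0.1496] grip 0.0853 F [-0.6  0.7  0.3] | shift mm [1.000e-01 2.900e+00 1.136e+02] turn deg [-0.1  0.1  0.3]
```

```bash
python3 -m handwheel '0 1 20 0 0 0 85;0 1 50 0 0 0 85;0 1 80 0 0 0 85;0 1 105 0 0 0 85;0 1 112 0 0 0 85;0 1 113 0 0 0 85;0 1 113 0 0 0 85' 30; python3 go.py T red .036
```

```text
clock: 21.28
tcp_pos: [0.5585, -0.2114, 0.038]
orientation: [3.117, 0.385, 0.002]
contact_force: [0.5, -0.9, -0.4]
grip_width: 0.0851
t 21.27 pos [ 0.5585 -0.2114  0.038 ] grip 0.0851 F [ 0.5 -0.9 -0.4] | shift mm [-0.2 -0.6  2. ] turn deg [ 0.  -0.1  0.2]
```

```bash
python3 -m handwheel '0 0 1 0 0 0 85;0 0 1 0 0 0 60;0 0 1 0 0 0 40;0 0 1 0 0 0 25;0 0 1 0 0 0 25;0 0 1 0 0 0 25;0 0 1 0 0 0 25;0 0 1 0 0 0 25' 30; python3 go.py P red .03;python3 - <<'E'
from h import *
for n in("top","scene"):
    p,K,R,t=cam(n); cv2.imwrite(f"pics/{n}8.png",cv2.resize(p[150:250,150:350],None,fx=3,fy=3)[:,:,::-1])
E
```

```text
clock: 22.28
tcp_pos: [0.5581, -0.2114, 0.0365]
orientation: [3.118, 0.385, 0.0]
contact_force: [-0.3, 0.1, 4.5]
grip_width: 0.0294
t 22.27 pos [ 0.5581 -0.2114  0.0365] grip 0.0294 F [-0.3  0.1  4.5] | shift mm [  45.9 -422.2    6.4] turn deg [ 0.  -0.  20.1]
```

View pics/scene8.png

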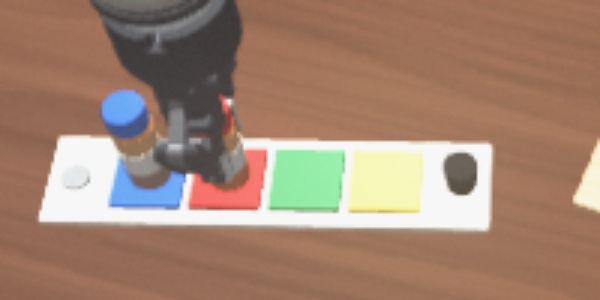

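Red is gripped (29.4 mm), upright at (230,165). Lift and carry at a height where its foot clears the placed caps by about 45 mm.

```bash
python3 -m handwheel '0 0 -10 0 0 0 25;0 0 -30 0 0 0 25;0 0 -60 0 0 0 25;0 0 -90 0 0 0 25;0 0 -115 0 0 0 25;0 0 -120 0 0 0 25;2 -15 -120 0 0 1 25;4 -40 -120 0 0 2 25;8 -75 -120 0 0 4 25;13 -115 -120 0 0 6 25;17 -155 -120 0 0 8 25;21 -195 -120 0 0 10 25' 30
python3 go.py P red .15
```

```text
clock: 23.88
tcp_pos: [0.5301, -0.0158, 0.1559]
orientation: [3.14, 0.11, -0.001]
contact_force: [0.5, 0.0, -0.7]
grip_width: 0.0292
t 23.88 pos [ 0.5301 -0.0158  0.1559] grip 0.0292 F [ 0.5  0.  -0.7] | shift mm [ -14.3 -226.7    5.9] turn deg [ 0.   0.  10.1]
```

```bash
python3 -m handwheel '-3 -40 0 0 0 2 25;-6 -80 0 0 0 4 25;-8 -120 0 0 0 6 25;-11 -160 0 0 0 8 25;-13 -195 0 0 0 10 25;-14 -220 0 0 0 10 25;-14 -222 0 0 0 10 25;-14 -222 0 0 0 10 25;-14 -222 0 0 0 10 25' 30; python3 go.py P red .03
```

```text
clock: 25.0
tcp_pos: [0.5012, 0.2017, 0.1563]
orientation: [3.137, -0.165, -0.0]
contact_force: [0.5, -0.6, -0.2]
grip_width: 0.0292
t 25.0 pos [0.5012 0.2017 0.1563] grip 0.0292 F [ 0.5 -0.6 -0.2] | shift mm [ -2.1  -7.4 126.3] turn deg [0. 0. 0.]
```

```bash
python3 -m handwheel '-1 -4 10 0 0 0 25;-1 -7 30 0 0 0 25;-1 -7 60 0 0 0 25;-1 -7 90 0 0 0 25;-1 -7 110 0 0 0 25;-1 -7 118 0 0 0 25;-1 -7 118 0 0 0 25' 30; python3 go.py P red .03
```

```text
clock: 25.88
tcp_pos: [0.5007, 0.21, 0.0379]
orientation: [3.137, -0.163, -0.001]
contact_force: [0.1, -0.1, -0.8]
grip_width: 0.029
t 25.88 pos [0.5007 0.21   0.0379] grip 0.029 F [ 0.1 -0.1 -0.8] | shift mm [-0.7  0.8  7.9] turn deg [0.  0.  0.1]
```

```bash
python3 -m handwheel '-1 0 4 0 0 0 25;-1 0 6 0 0 0 25;-1 0 7 0 0 0 25;-1 0 8 0 0 0 25;-1 0 8 0 0 0 25;-1 0 8 0 0 0 25' 30; python3 go.py P red .03
```

```text
clock: 26.62
tcp_pos: [0.4999, 0.2106, 0.0304]
orientation: [-3.137, 0.162, -0.0]
contact_force: [-0.2, 0.5, 2.2]
grip_width: 0.0292
t 26.62 pos [0.4999 0.2106 0.0304] grip 0.0292 F [-0.2  0.5  2.2] | shift mm [0.1 1.3 0.4] turn deg [-0.  -0.   0.1]
```

```bash
python3 -m handwheel '0 0 0 0 0 0 33;0 0 0 0 0 0 38;0 0 0 0 0 0 50;0 0 0 0 0 0 60;0 0 0 0 0 0 70;0 0 0 0 0 0 70;0 0 -20 0 0 0 70;0 0 -50 0 0 0 75;0 0 -80 0 0 0 85;0 0 -110 0 0 0 85;0 0 -120 0 0 0 85;0 0 -120 0 0 0 85' 30;  python3 go.py T blue .15;python3 - <<'E'
from h import *
for n in("top","scene"):
    p,K,R,t=cam(n); cv2.imwrite(f"pics/{n}9.png",cv2.resize(p[150:270,320:520] if n=="scene" else p[150:270,150:350],None,fx=3,fy=3)[:,:,::-1])
E
```

```text
clock: 28.12
tcp_pos: [0.4998, 0.2107, 0.1504]
orientation: [-3.137, 0.161, -0.001]
contact_force: [-0.8, -0.2, -0.3]
grip_width: 0.0846
t 28.12 pos [0.4998 0.2107 0.1504] grip 0.0846 F [-0.8 -0.2 -0.3] | shift mm [1.199e+02 4.651e+02 1.000e-01] turn deg [ -0.   -0.  -19.8]
```

View pics/scene9.png

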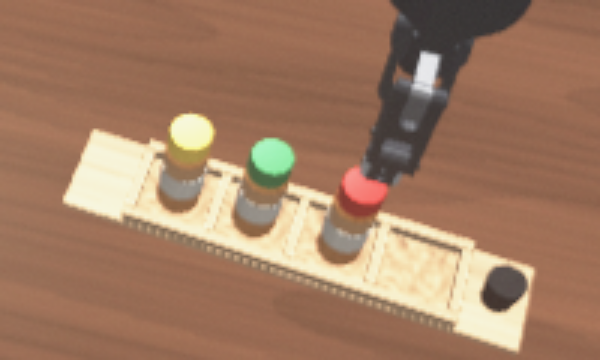

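Red stands upright in the third pocket (foot about 345,248). Now blue.

```bash
python3 -m handwheel '5 18 0 0 0 -1 85;14 53 0 0 0 -2 85;25 96 0 0 0 -4 85;36 140 0 0 0 -6 85;48 185 0 0 0 -8 85;60 230 0 0 0 -10 85;72 278 0 0 0 -12 85;83 323 0 0 0 -14 85;95 368 0 0 0 -16 85;106 410 0 0 0 -18 85;115 445 0 0 0 -20 85;120 462 0 0 0 -20 85' 30; python3 go.py T blue .15
```

```text
clock: 29.72
tcp_pos: [0.5705, -0.2636, 0.149]
orientation: [-3.118, -0.38, 0.003]
contact_force: [-0.4, 0.1, -0.7]
grip_width: 0.0851
t 29.73 pos [ 0.5705 -0.2636  0.149 ] grip 0.0851 F [-0.4  0.1 -0.7] | shift mm [ 0.7  0.9 -1. ] turn deg [-0.   0.1  0. ]
```

```bash
python3 -m handwheel '0 0 0 0 0 0 85;0 0 20 0 0 0 85;0 0 50 0 0 0 85;0 0 80 0 0 0 85;0 0 105 0 0 0 85;0 0 112 0 0 0 85;0 0 113 0 0 0 85;0 0 113 0 0 0 85' 30; python3 go.py T blue .036
```

```text
clock: 30.72
tcp_pos: [0.5723, -0.2613, 0.0381]
orientation: [3.117, 0.386, 0.002]
contact_force: [-0.3, -0.1, -0.1]
grip_width: 0.0853
t 30.73 pos [ 0.5723 -0.2613  0.0381] grip 0.0853 F [-0.3 -0.1 -0.1] | shift mm [-1.6  2.7  2.1] turn deg [ 0.  -0.1  0.2]
```

```bash
python3 -m handwheel '-1 3 1 0 0 0 85;-1 3 1 0 0 0 85;-1 3 1 0 0 0 60;-1 3 1 0 0 0 40;-1 3 1 0 0 0 25;-1 3 1 0 0 0 25;-1 3 1 0 0 0 25;-1 3 1 0 0 0 25;-1 3 1 0 0 0 25' 30; python3 go.py P blue .03;python3 - <<'E'
from h import *
for n in("top","scene"):
    p,K,R,t=cam(n); cv2.imwrite(f"pics/{n}10.png",cv2.resize(p[150:250,150:350],None,fx=3,fy=3)[:,:,::-1])
E
```

```text
clock: 31.85
tcp_pos: [0.5715, -0.2646, 0.0364]
orientation: [3.118, 0.385, 0.0]
contact_force: [-0.2, 0.1, 1.4]
grip_width: 0.0289
t 31.85 pos [ 0.5715 -0.2646  0.0364] grip 0.0289 F [-0.2  0.1  1.4] | shift mm [  64.9 -528.7    6.4] turn deg [ 0.  -0.  20.1]
```

View pics/scene10.png

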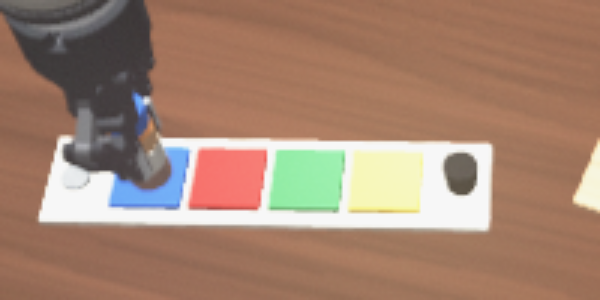

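Blue is gripped (28.9 mm), upright at (150,165). Lift and carry.

```bash
python3 -m handwheel '0 0 -10 0 0 0 25;0 0 -30 0 0 0 25;0 0 -60 0 0 0 25;0 0 -90 0 0 0 25;0 0 -115 0 0 0 25;0 0 -120 0 0 0 25;2 -15 -120 0 0 1 25;5 -40 -120 0 0 2 25;9 -75 -120 0 0 3 25;14 -115 -120 0 0 5 25;19 -155 -120 0 0 6 25;24 -195 -120 0 0 8 25' 30
python3 go.py P blue .15
```

```text
clock: 33.45
tcp_pos: [0.5464, -0.0682, 0.1559]
orientation: [-3.137, -0.165, 0.001]
contact_force: [0.1, -0.1, -0.2]
grip_width: 0.0292
t 33.45 pos [ 0.5464 -0.0682  0.1559] grip 0.0292 F [ 0.1 -0.1 -0.2] | shift mm [  -5.6 -334.7    6. ] turn deg [-0.   0.  12.1]
```

```bash
python3 -m handwheel '-1 -40 0 0 0 2 25;-2 -80 0 0 0 3 25;-3 -120 0 0 0 5 25;-3 -160 0 0 0 6 25;-4 -200 0 0 0 8 25;-5 -240 0 0 0 10 25;-5 -280 0 0 0 11 25;-6 -310 0 0 0 12 25;-6 -328 0 0 0 12 25;-6 -330 0 0 0 12 25;-6 -330 0 0 0 12 25' 30; python3 go.py P blue .03
```

```text
clock: 34.83
tcp_pos: [0.5064, 0.2564, 0.1562]
orientation: [3.137, -0.164, -0.0]
contact_force: [0.4, 0.1, -1.0]
grip_width: 0.0292
t 34.83 pos [0.5064 0.2564 0.1562] grip 0.0292 F [ 0.4  0.1 -1. ] | shift mm [ -1.5  -7.6 126.2] turn deg [0.  0.  0.1]
```

```bash
python3 -m handwheel '-1 -3 10 0 0 0 25;-1 -6 30 0 0 0 25;-1 -6 60 0 0 0 25;-1 -6 90 0 0 0 25;-1 -6 110 0 0 0 25;-1 -6 118 0 0 0 25;-1 -6 118 0 0 0 25' 30; python3 go.py P blue .03
```

```text
clock: 35.7
tcp_pos: [0.5058, 0.2638, 0.038]
orientation: [3.137, -0.162, -0.001]
contact_force: [-0.1, -0.2, 0.3]
grip_width: 0.0289
t 35.7 pos [0.5058 0.2638 0.038 ] grip 0.0289 F [-0.1 -0.2  0.3] | shift mm [-0.2 -0.2  8. ] turn deg [0.  0.  0.1]
```

```bash
python3 -m handwheel '0 0 4 0 0 0 25;0 0 6 0 0 0 25;0 0 7 0 0 0 25;0 0 8 0 0 0 25;0 0 8 0 0 0 25;0 0 8 0 0 0 25' 30; python3 go.py P blue .03
```

```text
clock: 36.45
tcp_pos: [0.5059, 0.264, 0.0304]
orientation: [-3.137, 0.162, -0.0]
contact_force: [-0.8, -0.6, -0.4]
grip_width: 0.0294
t 36.45 pos [0.5059 0.264  0.0304] grip 0.0294 F [-0.8 -0.6 -0.4] | shift mm [-0.2  0.1  0.4] turn deg [-0.  -0.   0.1]
```

No contact felt yet, so down another 1–2 mm before opening.

```bash
python3 -m handwheel '0 0 1 0 0 0 25;0 0 1 0 0 0 25;0 0 1 0 0 0 25' 30; python3 go.py P blue .03
```

```text
clock: 36.83
tcp_pos: [0.5059, 0.2641, 0.0303]
orientation: [-3.137, 0.162, 0.0]
contact_force: [-2.8, -1.2, 10.0]
grip_width: 0.029
t 36.83 pos [0.5059 0.2641 0.0303] grip 0.029 F [-2.8 -1.2 10. ] | shift mm [-0.2  0.1  0.3] turn deg [-0.   0.   0.1]
```

Now 10 N upward, so it is on the floor. Release, lift clear.

```bash
python3 -m handwheel '0 0 0 0 0 0 33;0 0 0 0 0 0 38;0 0 0 0 0 0 50;0 0 0 0 0 0 60;0 0 0 0 0 0 70;0 0 0 0 0 0 70;0 0 -20 0 0 0 70;0 0 -50 0 0 0 75;0 0 -90 0 0 0 85;0 0 -130 0 0 0 85;0 0 -170 0 0 0 85;0 0 -180 0 0 0 85' 30
python3 -m handwheel '-20 0 0 0 0 0 85;-50 -40 0 0 0 0 85;-50 -90 0 0 0 0 85;-50 -140 0 0 0 0 85;-50 -180 0 0 0 0 85;-50 -190 0 0 0 0 85;-50 -190 0 0 0 0 85;-50 -190 0 0 0 0 85' 30
python3 - <<'E'
from h import *
for n in("top","scene"):
    p,K,R,t=cam(n); cv2.imwrite(f"pics/{n}11.png",p[:,:,::-1]); np.savez(f"{n}_end.npz",p=p,K=K,R=R,t=t)
    z=0.086
    pts=np.float32([proj((x,y,z),K,R,t) for x,y in [(0.3,.4),(0.3,0),(.7,0),(.7,.4)]])
    H=cv2.getPerspectiveTransform(pts,np.float32([(0,400),(400,400),(400,0),(0,0)]))
    w=cv2.warpPerspective(p,H,(400,400),flags=cv2.INTER_CUBIC)
    cv2.imwrite(f"pics/{n}_e.png",w[:,:,::-1])
    hsv=cv2.cvtColor(w,cv2.COLOR_RGB2HSV)
    Pk=dict(yellow=(.4883,.1000),green=(.4941,.1547),red=(.4999,.2093),blue=(.5057,.2640))
    for nm,(h0,h1,s) in dict(yellow=(24,34,110),green=(45,85,90),blue=(105,125,110),red=(-6,6,140)).items():
        h=hsv[...,0].astype(int); h=np.where(h>170,h-180,h)
        m=((h>=h0)&(h<=h1)&(hsv[...,1]>s)&(hsv[...,2]>90)).astype(np.uint8)*255
        for c in cv2.findContours(m,cv2.RETR_EXTERNAL,cv2.CHAIN_APPROX_NONE)[0]:
            if cv2.contourArea(c)<250: continue
            (x,y),rr=cv2.minEnclosingCircle(c); b=cv2.boundingRect(c)
            print(n,nm,"circ",[round(.7-y/1000,4),round(.4-x/1000,4)],round(rr,1),"minx+14",round(.7-(b[1]+b[3])/1000+.014,3),"miny+14",round(.4-(b[0]+b[2])/1000+.014,3),"pocket",Pk[nm])
E
```

```text
clock: 38.33
tcp_pos: [0.5074, 0.2644, 0.2132]
orientation: [-3.133, 0.163, -0.007]
contact_force: [0.6, 0.6, 0.3]
grip_width: 0.085
clock: 39.33
tcp_pos: [0.4761, 0.456, 0.2094]
orientation: [3.136, -0.166, -0.0]
contact_force: [0.1, 0.1, -0.1]
grip_width: 0.0847
top yellow circ [0.4873, 0.0996] 14.2 minx+14 0.487 miny+14 0.099 pocket (0.4883, 0.1)
top green circ [0.4932, 0.1512] 13.4 minx+14 0.493 miny+14 0.151 pocket (0.4941, 0.1547)
top blue circ [0.505, 0.2625] 13.5 minx+14 0.506 miny+14 0.262 pocket (0.5057, 0.264)
top red circ [0.4991, 0.2096] 14.5 minx+14 0.5 miny+14 0.209 pocket (0.4999, 0.2093)
scene blue circ [0.5096, 0.2622] 17.6 minx+14 0.506 miny+14 0.264 pocket (0.5057, 0.264)
scene red circ [0.5055, 0.212] 18.8 minx+14 0.501 miny+14 0.209 pocket (0.4999, 0.2093)
```

View pics/scene11.png

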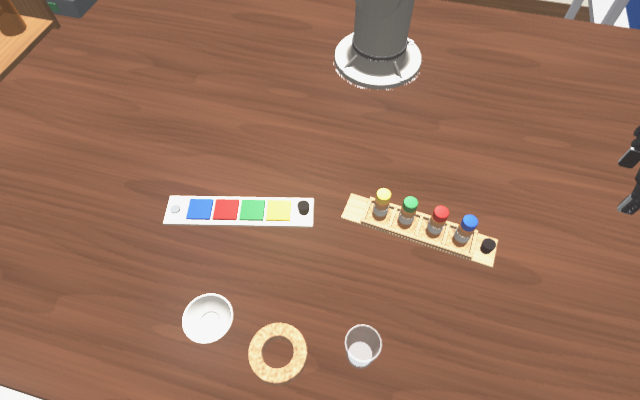

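View pics/top11.png

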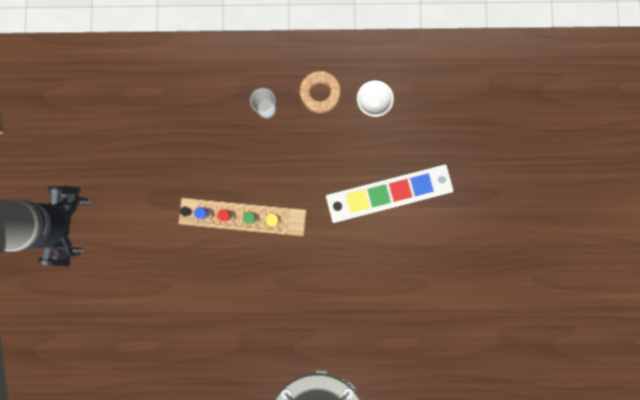

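The end pictures show yellow, green, red and blue in order (384,195), (411,203), (441,213), (469,222), toward the rack bung (488,245). All are upright, the tray is empty and the arm is well clear. The cap centres lie within about 4 mm of the pocket centres, against a tolerance of 12 mm.

```bash
python3 -c "
from bench import workorder,readout
print(workorder.hand_in(), readout.get_obs()['clock'])"
```

```text
the job is handed in; nothing more can be done
the job is handed in; nothing more can be done
```

I moved all four vials into the rack in reverse order and handed the job in at about 40 s, against the 106 s limit. From the pocket farthest from the rack's bung to the one next to it, they stand yellow, green, red, blue. On the tray, yellow was nearest the bung.

**Last checks:**
- **Position:** in the top view, the cap centres lie within 1 to 4 mm of the pocket centres. Green is the farthest off, about 3.5 mm along the rack. In the scene view, red and blue agree to about 1 mm; my colour mask missed yellow and green there, so I judged those two by eye.
- **Upright and clear:** all four look upright in both pictures, the tray is empty, and the arm is clear of everything.
- **Set down, not dropped:** I lowered each vial until the wrist felt upward force before opening the fingers. This was 2 to 5 N for the first three. Blue showed none at first, so I went 1 mm lower and it read about 10 N.

No check failed.

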